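# Tip the stop plate out of its nest and lock it on the T-slot rail

## Robot

A 6-joint arm with a two-finger parallel gripper is mounted at the origin on a cart in front of the work surface, level with it; the furniture and walls round the work are solid. World frame = base frame: x ahead of the robot, y to its left, z up, the work surface at z = 0. Lengths are in m, angles in degrees, forces in N, time in s.
With the tool pointing down it reaches from about 0.4 to 0.825 m from the base axis. Payload 7 kg.
Tool frame: the origin (TCP) lies midway between the tips of the shut fingers; the grasp point (between the pads) lies 19 mm behind it; z points along the fingers, y is the line along which they close (so a half turn about z gives the same grasp; the last joint's range is limited). The gripper opens to 88 mm and grips with 3 to 60 N. Pads are 19 mm wide; open, the fingers measure 130 mm over their backs; the gripper's body (78 mm by 193 mm) begins 47 mm behind the grasp point.
Start: joints at [91.507, 20.546, 0.682, 0, -70.136, -16.507], TCP at [0.175, 0.652, 0.227] pointing down, gripper open.
Joint ranges: [-176.03, 176.03], [-82.01, 121.73], [-58.28, 71.71], [-173.87, 95.51], [-174.79, -0.11], [-173.66, 173.66]. Speed limits (degrees/s): [136.94, 136.94, 172.46, 180, 180, 180].

## Interface

Orientations are given as [roll, pitch, yaw] about the fixed x, y, z axes, in that order (R = Rz(yaw) Ry(pitch) Rx(roll)).
In Python, from plant import telemetry, viewer, workorder gives the robot as it stands. The module is installed in compiled form; this text tells all that it offers.
- The arm moves only by the tool carry_out, never from a script. Its argument "rows" is a list of rows, each a list of 6 numbers: the shift along the tool's x, y, z in m, then the turn, a rotation vector about the tool's x, y, z in rad. In form: [[tx, ty, tz, ax, ay, az], ...]. A call has 1 to 8 rows; each row is the pose to reach, as a shift and turn from the pose commanded when the call began, along the tool's axes at that moment; what a row does not reach only later rows make up. A row lasts 1/8 s, in which the tool goes at most 62.5 mm and 10.7 degrees, less where a joint would pass 70% of its speed; a pose out of reach is approached as far as the arm can. A call with a gripper value outside its range is refused whole. "grip" is the gripper's target within -1 to 1 (fully open at 1, half-way at 0, shut at -1), set as the call begins (left out, the last holds). The fingers move at their own pace and stop on an object; the grip force is fixed at half the most. Time passes only in rows, so rows that repeat a pose let the fingers close. It gives the time, the measured TCP pose, the force, the opening and the grip force at its end, in the units of the state.
- telemetry.get_obs(): the state, without advancing time (a new reading comes with each control period).
- viewer.snapshot(name): name is "scene" or "top" or "wrist"; returns the picture (420x560x3 uint8, red, green, blue); there is no depth.
- viewer.camera_info(name): a dict with "intrinsics" (3x3 intrinsics, pixels), "extrinsics" (4x4, takes a point from camera to world coordinates); the wrist camera has in their place "tool_from_camera" (4x4, takes a point from camera to tool coordinates, whose origin is the TCP and whose axes are the flange's). Camera axes: x right, y down, z forward; pixel columns grow to the right and rows downward; lengths in m; the calibration is good to about 2 mm. The wrist camera is an equidistant fisheye: a pixel r from the principal point sees the ray r / f radians off the axis. A picture is of the moment at which its call begins: read the wrist's pose just before it. camera_info takes no time and is no camera call.
- workorder.close_job(): hands the job in; it is judged then, once.
The state is a dict: "clock": time; "joint_pos": joint angles; "qvel": joint speeds; "tau": joint torques, N m; "tool_pos": TCP position; "orientation": TCP orientation; "force": force on the tool from outside, world axes, zero at the start; "moment": the same for the moment, N m; "opening": finger opening in m; "gripper_force": force on a finger pad.
Only numpy, scipy, OpenCV 4.12 (cv2) and the standard library are available. Lean on these libraries where they do the work, as an engineer would, in place of code of your own. Each camera call takes 0.05 s, during which the arm holds its last target. There are 200 camera calls.

## Task

Fit the stop plate to the slotted rail: it lies flush in its nest in the wooden block with no room for fingers, so press down the end over the tip well (the end with the open gap, away from the T-bolt) until the other end swings up, then lift the plate out by that raised end and lay it flat across the rail between the small cross keys, its oblong hole over the slot. Then take the T-bolt from the block, lower its hammer head through plate and slot until its collar rests on the plate, give it a quarter turn (either way) so that the head lies crosswise under the lips of the slot, and let go. Do not knock or shift the oil can, the tin, the stake, the screwdriver or the hex key.

Things in the scene. Friction and masses are not known exactly. Their poses are not given: they have to be found in the camera images.
- tool_block: Wooden tool block, 188 x 84 x 46 mm, fixed on the bench; origin at the centre of its underside, x along its length, z up. In its top are the plate's nest (see point block_nest) and, at x = +62 mm on the centre line, a slot 30 mm along x and 15 mm wide in which the T-bolt stands with its collar on the top face.
- block_nest (a point): Centre of the plate in its nest, on the block's top face (46 mm above the bench), block's axes. The pocket runs from x = -51 to +46 mm, y = -25 to +25 mm: 6 mm of gap at the plate's -x end, 1 mm elsewhere; 18 mm deep, so the plate is flush. Its floor stops at a straight tipping edge at x = -2.5 mm; from there to the -x end is the tip well, 40 mm deep from the top face.
- plate_center (a point): Centre (half-way up) of the stop plate, loose steel, 90 (x) x 48 (y) x 18 (z) mm, 0.25 to 0.4 kg, with an oblong hole through the middle, 17 mm along x, 34 mm along y. In the nest its axes are the block's. Pressed down near its -x end (1 or 2 N) past about 16 degrees it goes over by itself and stays tipped about 30 degrees; grip the raised +x end by the long sides (48 mm apart).
- plate_tip (a point): Middle of the plate's -x end face (45 mm from its centre), half-way up: the end to press, 5 to 20 mm in from that end. It sinks into the tip well, some 20 mm, while the underside of the +x end rises to about 6 mm above the block's top face.
- t_bolt: Loose steel T-bolt, upright; origin on its axis at the underside of its collar (28 mm across, 4 mm thick), z up, x along both hammer head and wing. Below the collar a 10 mm shank leads to the hammer head, 26 (x) x 10.5 (y) x 8 mm, from 27 to 35 mm below the origin. At the start it stands in the block's slot, its x along the block's x.
- bolt_grip (a point): Centre of the T-bolt's wing, on the bolt's axis, 28 mm above the underside of the collar: a flat upright grip 36 mm long (x), 11 mm thick (y), from 14 to 42 mm above the underside of the collar. The bolt weighs about 0.12 kg.
- rail: Aluminium T-slot rail, 240 x 44 x 36 mm, fixed on the bench by feet 88 mm across at its ends; origin at the centre of its underside, x along the slot, z up. The slot is 14 mm wide, its lips 6 mm thick; beneath them the channel is 34 mm wide, its floor 22 mm below the rail's top. A fixed jaw stands on the +x end (x = 95 to 120 mm, up to 67 mm above the bench).
- rail_seat (a point): The plate's seat: middle of the slot's mouth on the rail's top face, 36 mm above the bench, rail's axes. The plate's 90 mm go along y, its hole above this point, between four cross keys 4 mm high at |x| = 26.5 to 32.5, |y| = 8 to 19 mm (2.5 mm to spare each side). With the bolt fully down its collar's underside is 18 mm above this point and the head turns freely below the lips.
- can: Pump oil can, loose, standing between the work pieces: body 65 mm across, spout up to 174 mm; origin under its base. Must not be moved.
- tin: Open tin of bolts, loose, 67 mm across, 58 mm high; origin under its base. Must not be moved.
- stake: Worn steel stake standing upright, loose, 60 mm across at the foot, 222 mm high; origin under its base. Must not be moved.
- driver: Screwdriver lying on the bench, loose, 187 x 26 x 30 mm; origin at the centre of its underside. Must not be moved.
- hexkey: Hex key lying on the bench, loose, 124 x 44 x 9 mm; origin at the centre of its underside. Must not be moved.
Not all that is in view belongs to the job. What is shaped like the part that bears plate_center but orange is not meant.

How it is judged:
By the outcome, as a careful person would: the job done as asked, in the order asked, and still so for the second after the job is handed in, with the robot touching nothing.
It also fails if it takes over 72 s, if anything falls off the work surface, if the arm or the gripper's body presses on something with over 40 N, if the wrist force passes 120 N, or if a joint passes its speed limit or range.

## Working session

There is one attempt and no reset: what is moved stays moved. The work goes in short steps, Python scripts to look and compute and a tool call to move; the robot and the scene stay as the last step left them, time stands still between calls to the robot, and variables do not carry over. Pictures are saved under pics/ and viewed, at most 11 in all, crops included, and the job is handed in when it is done.

Besides the shell and the picture viewer there is one more tool, called after "Emit:" as name([rows], argument=value, ...), one row to a line, values as JSON. carry_out: Moves the arm, as the interface text tells. Its arguments: {"type":"object","properties":{"rows":{"type":"array"},"grip":{"type":"number"}},"required":["rows"]}

```bash
mkdir -p pics; cat > h.py <<'E'
import numpy as np, cv2
from scipy.spatial.transform import Rotation as R
from plant import telemetry, viewer, workorder
def tool():
    o=telemetry.get_obs(); return np.array(o["tool_pos"]),R.from_euler('xyz',o["orientation"],degrees=True).as_matrix()
def snap(n,f=None):
    p=tool(); im=viewer.snapshot(n)
    if f: cv2.imwrite('pics/'+f,im[:,:,::-1])
    return im,p
def ray(n,uv,p=None):
    c=viewer.camera_info(n);K=np.array(c["intrinsics"])
    if n=="wrist":
        T=np.array(c["tool_from_camera"]); d=np.array([(uv[0]-K[0,2])/K[0,0],(uv[1]-K[1,2])/K[1,1]]);r=np.hypot(*d)
        v=np.array([*(d/max(r,1e-9)*np.sin(r)),np.cos(r)]); P,Q=p
        return P+Q@T[:3,3],Q@T[:3,:3]@v
    T=np.array(c["extrinsics"]);return T[:3,3],T[:3,:3]@np.linalg.inv(K)@[uv[0],uv[1],1]
def onz(n,uv,z,p=None):
    o,d=ray(n,uv,p);return o+d*(z-o[2])/d[2]
E
python3 - <<'E'
from h import *
a,_=snap("scene");b,_=snap("top");c,p=snap("wrist")
for n,i in zip("abc",(a,b,c)): cv2.imwrite(f'pics/{n}.png',cv2.resize(i,(784,588),interpolation=cv2.INTER_CUBIC)[:,:,::-1])
o=telemetry.get_obs();print(o)
for n in("scene","top","wrist"):print(viewer.camera_info(n))
E
```

```text
{'clock': 0.15, 'joint_pos': array([ 9.15081285e+01,  2.05828819e+01,  6.46928575e-01, -1.36146462e-02,
       -7.01348363e+01, -1.65056765e+01]), 'qvel': array([-0.01990418, -0.13159511,  0.13638443,  0.0604054 , -0.00504883,
        0.02599784]), 'tau': array([-1.28118078e-03, -5.83275640e+01,  2.93293977e+01,  7.00115830e+00,
        8.84074514e-03, -1.10227470e-04]), 'tool_pos': array([0.17462518, 0.65165719, 0.22583962]), 'orientation': array([ 1.79928491e+02, -7.84084168e-03, -1.50021774e+01]), 'force': array([-0.36451294, -0.65903593,  0.45997861]), 'moment': array([-0.02535518,  0.00909576, -0.0098318 ]), 'gripper_force': 0.0, 'opening': 0.08745316323324029}
{'intrinsics': array([[438.30891098,   0.        , 275.78616597],
       [  0.        , 438.30891098, 215.34874362],
       [  0.        ,   0.        ,   1.        ]]), 'extrinsics': array([[ 0.91885803, -0.28249175,  0.27549652,  0.15092111],
       [-0.39430619, -0.68375026,  0.61400995, -0.85433323],
       [ 0.01491807, -0.67281795, -0.73965766,  1.14990859],
       [ 0.        ,  0.        ,  0.        ,  1.        
[... 362 characters left out ...]
    [ 1.03817953e-03, -1.71675663e-01, -9.85152977e-01,
         1.10738173e+00],
       [ 0.00000000e+00,  0.00000000e+00,  0.00000000e+00,
         1.00000000e+00]])}
{'intrinsics': array([[325.1922621 ,   0.        , 282.11172359],
       [  0.        , 325.1922621 , 210.20005526],
       [  0.        ,   0.        ,   1.        ]]), 'tool_from_camera': array([[-3.09615047e-04, -9.64608637e-01, -2.63685575e-01,
         6.96325088e-02],
       [ 9.99999374e-01, -5.82068730e-04,  9.55128740e-04,
         2.21120339e-04],
       [-1.07480856e-03, -2.63685114e-01,  9.64608213e-01,
        -1.58019757e-01],
       [ 0.00000000e+00,  0.00000000e+00,  0.00000000e+00,
         1.00000000e+00]])}
```

View pics/b.png

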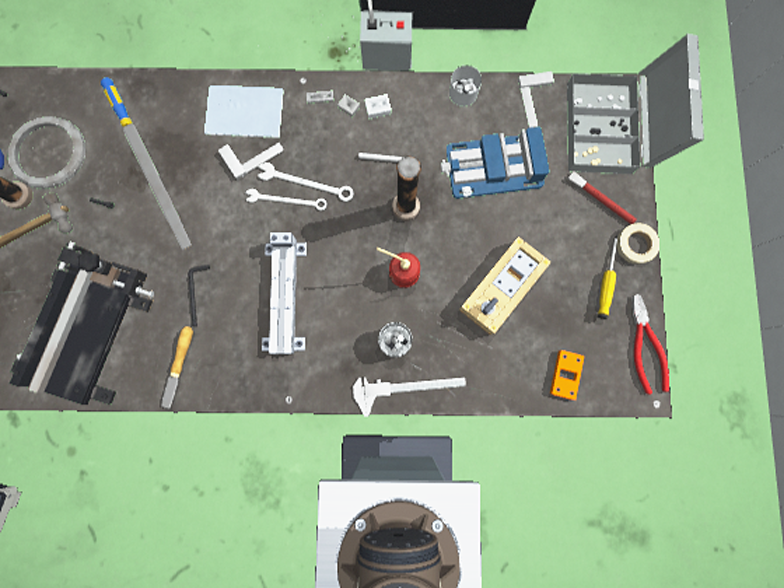

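View pics/a.png

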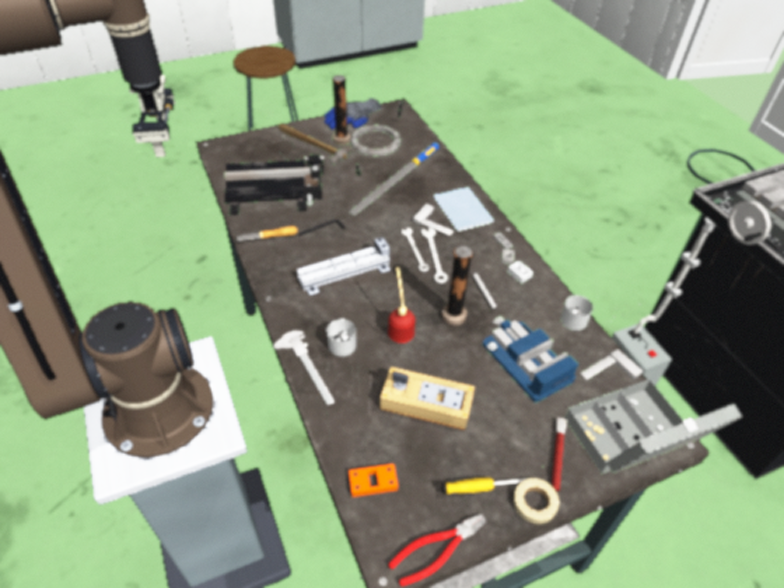

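Top view, displayed pixels: the grey plate in the wooden block is at (515,270), the T-bolt at (487,306), the rail at (283,295) with its jaw at the top end (281,240). There are two plate-shaped parts: grey in the block nest, and orange on the bench at (568,375). The grey one is meant, because it is flush in the block and not orange. I'll confirm this in an enlarged crop.

```bash
python3 - <<'E'
from h import *
b,_=snap("top")
cr=lambda u,v:cv2.resize(b[v:v+100,u:u+80],None,fx=5,fy=5,interpolation=cv2.INTER_CUBIC)
cv2.imwrite('pics/d.png',np.hstack([cr(322,160),cr(165,160)])[:,:,::-1])
h=cv2.cvtColor(b,cv2.COLOR_RGB2HSV)
m=((h[...,0]>14)&(h[...,0]<30)&(h[...,1]>70)&(h[...,2]>170)).astype(np.uint8)
m[:, :322]=0;m[:,402:]=0;m[:160]=0;m[260:]=0
cs=max(cv2.findContours(m,0,2)[0],key=cv2.contourArea)
r=cv2.minAreaRect(cs);print(r);bx=cv2.boxPoints(r)
W=np.array([onz("top",q,.046) for q in bx]);print(W,np.linalg.norm(np.diff(W,axis=0),axis=1),W.mean(0))
E
```

```text
((342.099365234375, 221.82810974121094), (23.08405876159668, 11.513946533203125), 38.1572265625)
[[ 0.49421685 -0.12102378  0.046     ]
 [ 0.52015633 -0.14130663  0.046     ]
 [ 0.48033246 -0.1915229   0.046     ]
 [ 0.45472151 -0.17116359  0.046     ]] [0.03292796 0.06409067 0.03271731] [ 0.48735679 -0.15625423  0.046     ]
```

View pics/d.png

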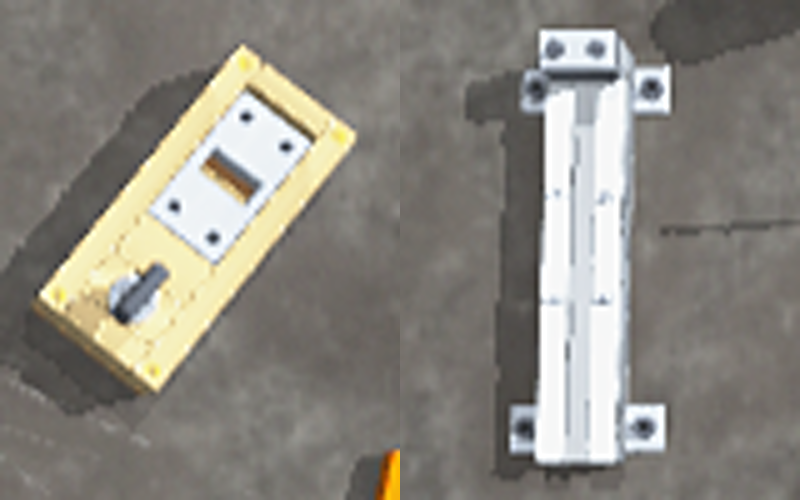

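The crop confirms it: the grey plate lies flush in the wooden block, its open gap at the upper right end (crop 285,110) away from the bolt (135,290). The block's top corners are at (240,44), (357,137), (158,382) and (42,293). The rail keys are at (556,192), (604,198), (551,300) and (602,300), with the jaw at the top.

```bash
python3 - <<'E'
from h import *
f=lambda u,v,z,o=322:onz("top",((u+.5)/5-.5+o,(v+.5)/5-.5+160),z)
C=np.array([f(*q,.046) for q in[(240,44),(357,137),(158,382),(42,293)]])
c=C.mean(0);x=(C[2]+C[3]-C[0]-C[1]);print("block",c,np.degrees(np.arctan2(x[1],x[0])),np.linalg.norm(C-np.roll(C,1,0),axis=1))
P=f(232,175,.046);print("hole centre",P,"bolt",f(140,293,.085))
Kk=np.array([f(u-400,v,.040,165) for u,v in[(556,192),(604,198),(551,300),(602,300)]])
x=Kk[0]+Kk[1]-Kk[2]-Kk[3];print("seat",Kk.mean(0),np.degrees(np.arctan2(x[1],x[0])))
for q in[(585,95),(577,440)]:print("slot",f(q[0]-400,q[1],.036,165))
for n,u,v,z in[("can",405,270,.04),("tin",396,340,.058),("stake",408,168,.222),("stakefoot",405,208,.0),("spout tip",378,250,.17),("driver",615,240,.02),("driver2",603,315,.02)]:print(n,onz("top",(u/1.4,v/1.4),z))
E
```

```text
block [ 0.54412031 -0.21237356  0.046     ] 141.08296960385437 [0.185573   0.08445661 0.18260007 0.08076396]
hole centre [ 0.56590087 -0.23097272  0.046     ] bolt [ 0.49218107 -0.17051541  0.085     ]
seat [0.51991702 0.24368496 0.04      ] 0.8596434643672605
slot [0.60948718 0.24491665 0.036     ]
slot [0.41151881 0.24003405 0.036     ]
can [ 0.5696259  -0.00794519  0.04      ]
tin [0.42570288 0.0089308  0.058     ]
stake [ 0.71362271 -0.00821596  0.222     ]
stakefoot [ 0.71459154 -0.00765553  0.        ]
spout tip [0.57858867 0.04349784 0.17      ]
driver [ 0.6431381  -0.44816649  0.02      ]
driver2 [ 0.48448384 -0.41417534  0.02      ]
```

```bash
cat >> h.py <<'E'
def to(pos,yaw,tilt=0):
    """tool-frame shift+rotvec to pos; yaw, then tilt (deg) about tool y"""
    P,Q=tool(); G=(R.from_euler('z',yaw,degrees=True)*R.from_euler('x',180,degrees=True)*R.from_euler('y',tilt,degrees=True)).as_matrix()
    print(np.round(np.r_[Q.T@(np.array(pos)-P),R.from_matrix(Q.T@G).as_rotvec()],4).tolist())
E
python3 - <<'E'
from h import *
to((.46,.36,.30),-20);to((.55,-.218,.16),-39)
to((.55,-.218,.28),-39)
E
```

```text
[0.3511, 0.208, -0.0738, 0.001, -0.0001, 0.0872]
[0.5877, 0.7428, 0.0668, 0.001, -0.0003, 0.4188]
[0.5877, 0.7429, -0.0532, 0.001, -0.0003, 0.4188]
```

Emit:
carry_out([
  [0.06, 0.035, -0.04, 0, 0, 0.05],
  [0.12, 0.07, -0.06, 0, 0, 0.09],
  [0.18, 0.11, -0.074, 0, 0, 0.09],
  [0.23, 0.14, -0.074, 0, 0, 0.09],
  [0.28, 0.17, -0.074, 0, 0, 0.09],
  [0.33, 0.2, -0.074, 0, 0, 0.09],
  [0.37, 0.25, -0.074, 0, 0, 0.1],
  [0.4, 0.3, -0.074, 0, 0, 0.12],
], grip=-1)

```text
clock: 1.2
tool_pos: [0.4774, 0.2759, 0.3001]
orientation: [180.0, 0.0, -21.9]
force: [1.8, -0.2, -0.0]
opening: 0.0132
gripper_force: 0.0
```

```bash
python3 - <<'E'
from h import *
print(tool()[0]);to((.55,-.218,.28),-39)
E
```

```text
[0.47743184 0.27585487 0.30012803]
[0.2517, 0.431, 0.0203, 0.0006, 0.0001, 0.2981]
```

Emit:
carry_out([
  [0.03, 0.054, 0, 0, 0, 0.05],
  [0.06, 0.108, 0, 0, 0, 0.1],
  [0.09, 0.162, 0, 0, 0, 0.15],
  [0.12, 0.216, 0, 0, 0, 0.2],
  [0.15, 0.27, 0, 0, 0, 0.25],
  [0.18, 0.324, 0.01, 0, 0, 0.3],
  [0.215, 0.376, 0.04, 0, 0, 0.3],
  [0.25, 0.43, 0.06, 0, 0, 0.3],
])

```text
clock: 2.2
tool_pos: [0.546, -0.2052, 0.2434]
orientation: [-180.0, 0.0, -39.1]
force: [0.8, 0.6, 0.6]
opening: 0.0005
gripper_force: 0.0
```

Emit:
carry_out([
  [0, 0.02, 0.04, 0, 0, 0],
  [0, 0.02, 0.06, 0, 0, 0],
])

```text
clock: 2.45
tool_pos: [0.5314, -0.2204, 0.1816]
orientation: [179.9, 0.2, -39.2]
force: [0.3, 0.7, 0.3]
opening: 0.0001
gripper_force: 0.0
```

```bash
python3 - <<'E'
from h import *
c,p=snap("wrist","e.png");np.save('p.npy',np.c_[p[0],p[1]]);print(p[0],telemetry.get_obs()["orientation"])
E
```

```text
[ 0.5314229  -0.22035929  0.1815866 ] [179.85504797   0.32023753 -39.2177844 ]
```

View pics/e.png

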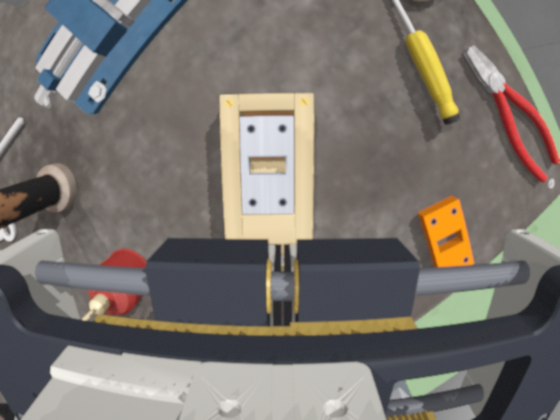

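The wrist view shows the nested plate with corners at about (240,116), (294,116), (294,214) and (241,214). Its hole is at (267,165), the tip-well gap is on top at row ~111, and the far block corners are at (220,95) and (313,94).

```bash
python3 - <<'E'
from h import *
c=cv2.imread('pics/e.png');a=np.load('p.npy');p=(a[:,0],a[:,1:])
h=cv2.cvtColor(c,cv2.COLOR_BGR2HSV)
m=((h[...,1]<45)&(h[...,2]>120)).astype(np.uint8);m[:, :225]=0;m[:,310:]=0;m[:100]=0;m[225:]=0
k=max(cv2.findContours(m,0,2)[0],key=cv2.contourArea);r=cv2.minAreaRect(k);bx=cv2.boxPoints(r);print(bx)
W=np.array([onz("wrist",q,.046,p) for q in bx]);print(W.mean(0),np.linalg.norm(W-np.roll(W,1,0),axis=1))
i=np.linalg.norm(W-np.roll(W,-1,0),axis=1).argmax();d=W[i]-W[(i+1)%4];print("yaw",np.degrees(np.arctan2(d[1],d[0])))
for q in[(220,95),(313,94)]:print(onz("wrist",q,.046,p))
c0=W.mean(0);y=np.radians(-39);u=np.array([np.cos(y),np.sin(y),0]);t=c0+.034*u;print(t);to((t[0],t[1],.06),-39)
E
```

```text
[[239. 115.]
 [294. 115.]
 [294. 214.]
 [239. 214.]]
[ 0.56412319 -0.23008719  0.046     ] [0.09207179 0.04913658 0.09161358 0.05187745]
yaw 139.39829808242558
[ 0.64059138 -0.23923126  0.046     ]
[ 0.58794894 -0.30360762  0.046     ]
[ 0.59054615 -0.25148408  0.046     ]
[0.0672, -0.0132, 0.1192, 0.0025, 0.0056, -0.0038]
```

Emit:
carry_out([
  [0.04, -0.008, 0.04, 0, 0, 0],
  [0.067, -0.013, 0.09, 0, 0, 0],
  [0.067, -0.013, 0.119, 0, 0, 0],
  [0.067, -0.013, 0.124, 0, 0, 0],
  [0.067, -0.013, 0.13, 0, 0, 0],
  [0.067, -0.013, 0.136, 0, 0, 0],
  [0.067, -0.013, 0.142, 0, 0, 0],
  [0.067, -0.013, 0.146, 0, 0, 0],
])

```text
clock: 3.5
tool_pos: [0.5939, -0.251, 0.0385]
orientation: [-180.0, -0.0, -39.1]
force: [0.2, -0.8, -0.1]
opening: 0.0007
gripper_force: 0.0
```

Emit:
carry_out([
  [0, 0, 0.003, 0, 0, 0],
  [0, 0, 0.004, 0, 0, 0],
])

```text
clock: 3.75
tool_pos: [0.5939, -0.2511, 0.0344]
orientation: [180.0, -0.0, -39.1]
force: [-0.9, 0.2, 2.9]
opening: 0.0005
gripper_force: 1.3
```

```bash
python3 - <<'E'
from h import *
to((.55,-.218,.17),-39.5)
E
```

```text
[-0.0549, 0.002, -0.1356, 0.0, -0.0002, 0.0078]
```

Emit:
carry_out([
  [0, 0, 0.003, 0, 0, 0],
  [0, 0, 0.004, 0, 0, 0],
  [0, 0, 0.004, 0, 0, 0],
  [0, 0, -0.05, 0, 0, 0],
  [-0.03, 0, -0.1, 0, 0, 0],
  [-0.055, 0, -0.135, 0, 0, 0.008],
  [-0.055, 0, -0.135, 0, 0, 0.008],
])

```text
clock: 4.62
tool_pos: [0.5518, -0.2159, 0.1732]
orientation: [-179.8, -0.3, -39.5]
force: [-0.0, -0.4, -0.2]
opening: 0.0004
gripper_force: 0.0
```

```bash
python3 - <<'E'
from h import *
c,p=snap("wrist");np.save('p.npy',np.c_[p[0],p[1]]);cv2.imwrite('pics/f0.png',c[:,:,::-1])
cv2.imwrite('pics/f.png',cv2.resize(c[80:250,200:340],None,fx=4,fy=3.5,interpolation=cv2.INTER_CUBIC)[:,:,::-1])
E
```

```text
(no output)
```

View pics/f.png

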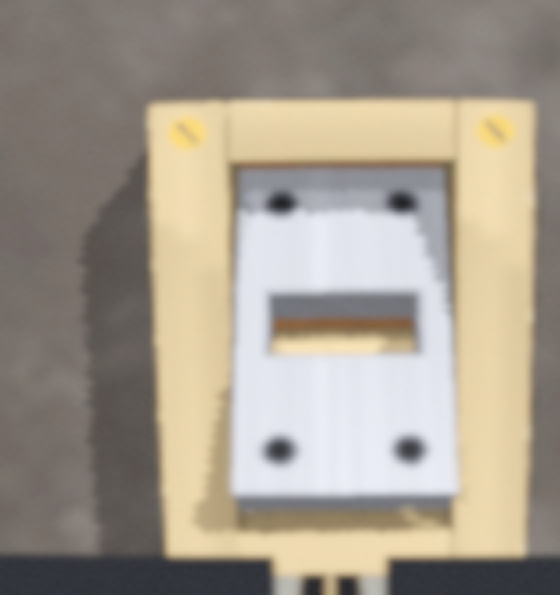

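The plate has tipped. Its raised end's top edge is at crop row 495, u 232 to 458, with the sunken end inside the well at the top.

```bash
python3 - <<'E'
from h import *
a=np.load('p.npy');p=(a[:,0],a[:,1:])
f=lambda u,v,z:onz("wrist",((u+.5)/4-.5+200,(v+.5)/3.5-.5+80),z,p)
L,Rr=f(232,495,.0674),f(458,495,.0674);print(L,Rr,np.linalg.norm(L-Rr));e=Rr-L;print("yaw",np.degrees(np.arctan2(e[1],e[0]))+90)
C=(L+Rr)/2;a=np.radians(-39.7);u=np.array([np.cos(a),np.sin(a),0]);c0=np.array([.5645,-.2305,0]);print("end x rel nest (expect 29.6mm):",-(C-c0)@u)
F=[f(148,103,.046),f(535,101,.046)];print(F,np.degrees(np.arctan2(*(F[1]-F[0])[1::-1]))+90)
s,d=.010,.011;zt=np.array([0,0,1.])
ux=u*.866-.5*zt; uz=-u*.5-.866*zt
t=C+s*ux+d*uz;print("tcp",t)
for til in(30,-30):
  G=(R.from_euler('z',-39.7,degrees=True)*R.from_euler('x',180,degrees=True)*R.from_euler('y',til,degrees=True)).as_matrix();print(til,G[:,2]@uz)
  to(t-.05*uz,-39.7,til); to(t,-39.7,til)
E
```

```text
[ 0.55608219 -0.19318912  0.0674    ] [ 0.52552601 -0.23031321  0.0674    ] 0.048082000233177095
yaw -39.457190401481654
end x rel nest (expect 29.6mm): 0.030207768068486206
[array([ 0.64139398, -0.23906071,  0.046     ]), array([ 0.5882895 , -0.30454521,  0.046     ])] -39.04022782600086
tcp [ 0.5432354  -0.21376967  0.052874  ]
30 0.4999779996773239
[0.017, 0.0038, 0.0751, -0.0033, 0.5206, 0.003]
[-0.0082, 0.0038, 0.1183, -0.0033, 0.5206, 0.003]
-30 0.9999779996773239
[0.017, 0.0038, 0.0751, -0.0013, -0.5266, 0.0042]
[-0.0082, 0.0038, 0.1183, -0.0013, -0.5266, 0.0042]
```

Emit:
carry_out([
  [0.01, 0.004, 0.0, 0, -0.18, 0.003],
  [0.017, 0.004, 0.03, 0, -0.36, 0.003],
  [0.017, 0.004, 0.06, 0, -0.525, 0.003],
  [0.017, 0.004, 0.075, 0, -0.525, 0.003],
  [0.017, 0.004, 0.075, 0, -0.525, 0.003],
], grip=1)

```text
clock: 5.3
tool_pos: [0.5606, -0.2304, 0.0914]
orientation: [179.8, 30.2, -39.8]
force: [-0.3, 0.1, 1.0]
opening: 0.0447
gripper_force: 0.0
```

```bash
python3 - <<'E'
from h import *
to((.5432,-.2138,.0529),-39.5,-30)
E
```

```text
[-0.0013, -0.0018, 0.0454, 0.0008, 0.0043, -0.0049]
```

Emit:
carry_out([
  [0, -0.002, 0, 0, 0, 0],
  [0, -0.002, 0, 0, 0, 0],
  [-0.001, -0.002, 0.01, 0, 0, 0],
  [-0.001, -0.002, 0.025, 0, 0, 0],
  [-0.001, -0.002, 0.038, 0, 0, 0],
  [-0.001, -0.002, 0.045, 0, 0, 0],
  [-0.001, -0.002, 0.045, 0, 0, 0],
], grip=0.6)

```text
clock: 6.18
tool_pos: [0.5443, -0.2136, 0.0551]
orientation: [179.9, 30.2, -39.7]
force: [0.3, 0.0, -0.3]
opening: 0.07
gripper_force: 0.0
```

Emit:
carry_out([
  [0, 0, 0, 0, 0, 0],
  [0, 0, 0, 0, 0, 0],
  [0, 0, 0, 0, 0, 0],
  [0, 0, 0, 0, 0, 0],
  [0, 0, 0, 0, 0, 0],
], grip=-1)

```text
clock: 6.8
tool_pos: [0.5451, -0.214, 0.0559]
orientation: [180.0, 30.0, -39.7]
force: [1.7, -0.4, -1.1]
opening: 0.048
gripper_force: 30.0
```

Emit:
carry_out([
  [-0.002, 0, -0.004, 0, 0, 0],
  [-0.006, 0, -0.01, 0, 0, 0],
  [-0.011, 0, -0.019, 0, 0, 0],
  [-0.018, 0, -0.031, 0, 0, 0],
  [-0.025, 0, -0.043, 0, 0, 0],
  [-0.032, 0, -0.055, 0, 0, 0],
  [-0.04, 0, -0.069, 0, 0, 0],
  [-0.04, 0, -0.069, 0, 0, 0],
])

```text
clock: 7.8
tool_pos: [0.5457, -0.2141, 0.1373]
orientation: [-180.0, 29.9, -39.7]
force: [0.8, -0.2, -3.3]
opening: 0.0475
gripper_force: 30.0
```

```bash
python3 - <<'E'
from h import *
c,p=snap("wrist");cv2.imwrite('pics/g0.png',c[:,:,::-1])
cv2.imwrite('pics/g.png',cv2.resize(c[60:300,180:380],None,fx=2.5,fy=2.5,interpolation=cv2.INTER_CUBIC)[:,:,::-1]);print(telemetry.get_obs()["opening"])
to((.55,-.21,.30),-39.5,0)
E
```

```text
0.04745706414556165
[-0.0808, -0.006, -0.1424, -0.0009, 0.5236, -0.0032]
```

View pics/g.png

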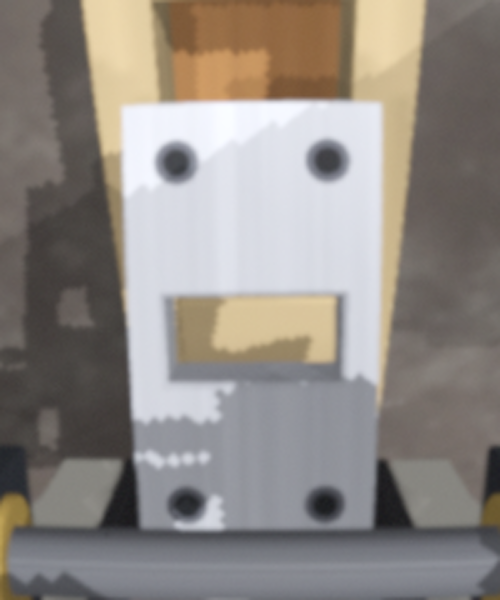

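The plate is held, far edge at crop row 102 (u 122 to 382), hole at rows 295 to 380. I'll check for droop in the tool frame.

```bash
python3 - <<'E'
from h import *
I=(np.zeros(3),np.eye(3))
g=lambda u,v:ray("wrist",((u+.5)/2.5-.5+180,(v+.5)/2.5-.5+60),I)
def seg(l,r,w):
    o,a=g(*l);_,b=g(*r);k=w/np.linalg.norm(a-b); return o+a*k,o+b*k
for l,r,w in[((122,103),(382,102),.048),((165,296),(345,294),.034)]:
    A,B=seg(l,r,w);print(np.round((A+B)/2,4),np.round(B-A,4))
for v in(103,):
    for z in(-.008,-.004,0.,.004,.008):
        o,d=g(252,v);k=(z-o[2])/d[2];o2,d2=g(252,295);k2=(z-o2[2])/d2[2];print(z,(o+d*k)[:2],(o2+d2*k2)[:2])
E
```

```text
[ 0.0811  0.0001 -0.0062] [0.0001 0.048  0.0002]
[ 0.0447  0.0006 -0.0065] [0.0003 0.034  0.0001]
-0.008 [8.04675762e-02 8.43182627e-05] [4.48962394e-02 3.30194223e-05]
-0.004 [8.07470778e-02 6.84235385e-05] [4.42243993e-02 1.57527302e-05]
0.0 [8.10265794e-02 5.25288143e-05] [ 4.35525591e-02 -1.51396183e-06]
0.004 [8.1306081e-02 3.6634090e-05] [ 4.28807190e-02 -1.87806539e-05]
0.008 [8.15855826e-02 2.07393658e-05] [ 4.22088789e-02 -3.60473460e-05]
```

```bash
python3 - <<'E'
from h import *
to((.53,-.18,.28),-39.5,0)
E
```

```text
[-0.1007, -0.0163, -0.1078, -0.0009, 0.5236, -0.0032]
```

Emit:
carry_out([
  [-0.02, -0.003, -0.022, 0, 0.1, 0],
  [-0.04, -0.006, -0.044, 0, 0.2, 0],
  [-0.06, -0.01, -0.065, 0, 0.31, 0],
  [-0.08, -0.013, -0.087, 0, 0.42, 0],
  [-0.1, -0.016, -0.108, 0, 0.524, 0],
  [-0.1, -0.016, -0.108, 0, 0.524, 0],
])

```text
clock: 8.6
tool_pos: [0.5295, -0.1796, 0.282]
orientation: [-179.9, -0.2, -39.6]
force: [0.2, 0.3, -3.3]
opening: 0.0477
gripper_force: 30.0
```

```bash
python3 - <<'E'
from h import *
to((.5,.08,.28),-64);to((.519,.345,.28),-89)
E
```

```text
[-0.1881, -0.1814, 0.0017, -0.0027, -0.0028, 0.4267]
[-0.3422, -0.3978, 0.0017, -0.0033, -0.0022, 0.863]
```

Emit:
carry_out([
  [-0.03, -0.03, 0, 0, 0, 0.05],
  [-0.068, -0.066, 0, 0, 0, 0.14],
  [-0.108, -0.104, 0, 0, 0, 0.25],
  [-0.148, -0.142, 0, 0, 0, 0.35],
  [-0.188, -0.182, 0, 0, 0, 0.45],
  [-0.219, -0.225, 0, 0, 0, 0.55],
  [-0.25, -0.27, 0, 0, 0, 0.65],
  [-0.281, -0.313, 0, 0, 0, 0.75],
])

```text
clock: 9.6
tool_pos: [0.5134, 0.2412, 0.2771]
orientation: [179.7, -0.1, -82.9]
force: [0.8, 0.1, -3.0]
opening: 0.0473
gripper_force: 30.0
```

```bash
python3 - <<'E'
from h import *
to((.519,.345,.17),-89)
E
```

```text
[-0.1025, -0.0191, 0.1069, 0.0053, -0.0014, 0.1071]
```

Emit:
carry_out([
  [-0.03, -0.008, 0.01, 0, 0, 0.05],
  [-0.06, -0.014, 0.035, 0, 0, 0.1],
  [-0.09, -0.019, 0.065, 0, 0, 0.105],
  [-0.103, -0.019, 0.095, 0, 0, 0.105],
  [-0.103, -0.019, 0.107, 0, 0, 0.105],
  [-0.103, -0.019, 0.107, 0, 0, 0.105],
])

```text
clock: 10.35
tool_pos: [0.5191, 0.3431, 0.1703]
orientation: [179.8, -0.2, -88.7]
force: [-0.2, -0.2, -2.4]
opening: 0.0474
gripper_force: 30.0
```

```bash
python3 - <<'E'
from h import *
c,p=snap("wrist");np.save('p.npy',np.c_[p[0],p[1]]);cv2.imwrite('pics/i0.png',c[:,:,::-1])
cv2.imwrite('pics/i.png',cv2.resize(c[0:150,150:410],None,fx=3,fy=3,interpolation=cv2.INTER_CUBIC)[:,:,::-1]);print(telemetry.get_obs()["opening"])
E
```

```text
0.04744483487830735
```

View pics/i.png

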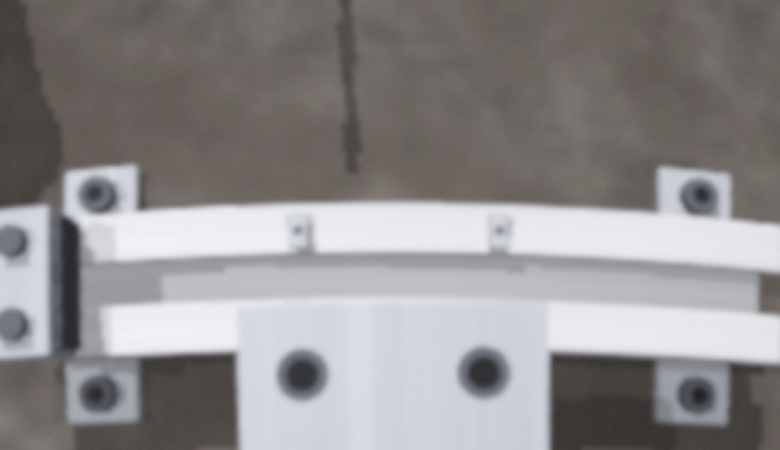

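The rail is clear in view, with the jaw at left. Two keys are at crop (299,231) and (500,231), the slot's lip edges at v 254 and 300 near u=400, and the held plate's far edge at row 305.

```bash
python3 - <<'E'
from h import *
a=np.load('p.npy');p=(a[:,0],a[:,1:])
f=lambda u,v,z:onz("wrist",((u+.5)/3+149.5,(v+.5)/3-.5),z,p)
a,b=f(299,232,.040),f(500,232,.040);print("keys",a,b,a-b,(a+b)/2)
for u,v in[(150,261),(400,254),(650,264),(150,303),(200,302),(600,304),(400,204),(150,211),(650,215),(200,354),(600,355)]:print((u,v),np.round(f(u,v,.036),4))
P,Q=p
# held plate far edge
g=lambda u,v:ray("wrist",((u+.5)/3+149.5,(v+.5)/3-.5),(np.zeros(3),np.eye(3)))
for q in[(238,308),(549,305)]:
    o,d=g(*q);print("tool",np.round(o+d*(-.007-o[2])/d[2],4))
E
```

```text
keys [0.54832801 0.23044299 0.04      ] [0.48972046 0.2290553  0.04      ] [0.05860755 0.00138769 0.        ] [0.51902424 0.22974914 0.04      ]
(150, 261) [0.5938 0.2377 0.036 ]
(400, 254) [0.5187 0.2363 0.036 ]
(650, 264) [0.4433 0.2351 0.036 ]
(150, 303) [0.5936 0.2507 0.036 ]
(200, 302) [0.5781 0.2508 0.036 ]
(600, 304) [0.4585 0.2487 0.036 ]
(400, 204) [0.5191 0.221  0.036 ]
(150, 211) [0.5942 0.2221 0.036 ]
(650, 215) [0.4436 0.2198 0.036 ]
(200, 354) [0.5779 0.2667 0.036 ]
(600, 355) [0.458  0.2642 0.036 ]
tool [ 0.0811 -0.0232 -0.007 ]
tool [ 0.0815  0.0245 -0.007 ]
```

```bash
python3 - <<'E'
from h import *
to((.5188,.2792,.056),-89)
E
```

```text
[0.0642, 0.0021, 0.1159, 0.0022, -0.0011, 0.0052]
```

Emit:
carry_out([
  [0.03, 0.001, 0.01, 0.002, -0.001, 0.005],
  [0.055, 0.002, 0.035, 0.002, -0.001, 0.005],
  [0.064, 0.002, 0.065, 0.002, -0.001, 0.005],
  [0.064, 0.002, 0.09, 0.002, -0.001, 0.005],
  [0.064, 0.002, 0.108, 0.002, -0.001, 0.005],
  [0.064, 0.002, 0.116, 0.002, -0.001, 0.005],
  [0.064, 0.002, 0.116, 0.002, -0.001, 0.005],
  [0.064, 0.002, 0.116, 0.002, -0.001, 0.005],
])

```text
clock: 11.4
tool_pos: [0.5194, 0.2807, 0.0574]
orientation: [-179.9, 0.1, -89.0]
force: [0.6, -0.1, -2.6]
opening: 0.0474
gripper_force: 30.0
```

```bash
python3 - <<'E'
from h import *
to((.5188,.2792,.047),-89);print(telemetry.get_obs()["force"])
E
```

```text
[0.0015, 0.0007, 0.0104, -0.0022, 0.0023, 0.0008]
[ 0.64078642 -0.12300516 -2.58499745]
```

Emit:
carry_out([
  [0.0015, 0.0005, 0.003, 0, 0, 0],
  [0.0015, 0.0005, 0.005, 0, 0, 0],
  [0.0015, 0.0005, 0.007, 0, 0, 0],
  [0.0015, 0.0005, 0.009, 0, 0, 0],
  [0.0015, 0.0005, 0.0105, 0, 0, 0],
  [0.0015, 0.0005, 0.0105, 0, 0, 0],
])

```text
clock: 12.15
tool_pos: [0.5183, 0.279, 0.0465]
orientation: [-179.9, 0.1, -88.9]
force: [-2.9, 0.4, 6.1]
opening: 0.0476
gripper_force: 30.0
```

Contact came at the expected height. I'll release, rise straight up and look.

Emit:
carry_out([
  [0, 0, 0, 0, 0, 0],
  [0, 0, 0, 0, 0, 0],
  [0, 0, 0, 0, 0, 0],
  [0, 0, -0.01, 0, 0, 0],
  [-0.01, 0, -0.04, 0, 0, 0],
  [-0.04, 0, -0.09, 0, 0, 0],
  [-0.06, 0, -0.13, 0, 0, 0],
  [-0.06, 0, -0.13, 0, 0, 0],
], grip=0.5)

```text
clock: 13.15
tool_pos: [0.5187, 0.3413, 0.1803]
orientation: [-179.6, 0.4, -88.9]
force: [-0.1, 0.0, -0.8]
opening: 0.0654
gripper_force: 0.0
```

```bash
python3 - <<'E'
from h import *
c,p=snap("wrist");np.save('p.npy',np.c_[p[0],p[1]]);cv2.imwrite('pics/j0.png',c[:,:,::-1])
cv2.imwrite('pics/j.png',cv2.resize(c[20:220,150:410],None,fx=3,fy=3,interpolation=cv2.INTER_CUBIC)[:,:,::-1]);print(p[0])
to((.5183,.279,.28),-80);to((.50,-.1,.28),-39.5)
E
```

```text
[0.51872491 0.34132426 0.18032486]
[0.0604, 0.0001, -0.1023, -0.0037, 0.0037, -0.1555]
[0.439, 0.0256, -0.1039, -0.0049, 0.0023, -0.8623]
```

View pics/j.png

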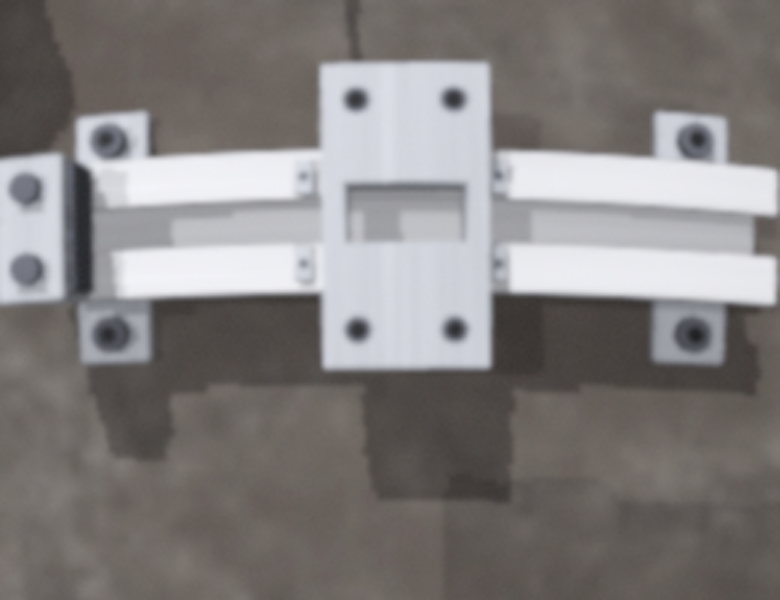

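The plate lies flat between the keys, hole at crop (345 to 467, 183 to 241) over the slot. Next I'll compute its centre and go to the bolt.

```bash
python3 - <<'E'
from h import *
a=np.load('p.npy');p=(a[:,0],a[:,1:])
f=lambda u,v,z:onz("wrist",((u+.5)/3+149.5,(v+.5)/3+19.5),z,p)
q=np.array([f(*q,.054) for q in[(320,62),(490,62),(492,370),(322,370)]]);print("plate",q.mean(0),np.linalg.norm(q-np.roll(q,1,0),axis=1))
q=np.array([f(*q,.054) for q in[(345,183),(467,183),(465,241),(347,241)]]);print("hole",q.mean(0),np.linalg.norm(q-np.roll(q,1,0),axis=1))
for u,v in[(200,205),(200,247),(600,208),(600,255)]:print(np.round(f(u,v,.036),4))
print((f(305,266,.04)+f(501,266,.04)+f(303,178,.04)+f(501,176,.04))/4)
E
```

```text
plate [0.51762649 0.2422794  0.054     ] [0.09142195 0.04889635 0.09140504 0.04934406]
hole [0.51765914 0.24188951 0.054     ] [0.01707985 0.03489353 0.01708212 0.03380042]
[0.5812 0.2378 0.036 ]
[0.581 0.251 0.036]
[0.458  0.2363 0.036 ]
[0.4575 0.2511 0.036 ]
[0.518644   0.24321677 0.04      ]
```

Emit:
carry_out([
  [0.01, 0, -0.05, 0, 0, -0.05],
  [0.04, 0.002, -0.09, 0, 0, -0.12],
  [0.09, 0.004, -0.104, 0, 0, -0.22],
  [0.14, 0.008, -0.104, 0, 0, -0.32],
  [0.2, 0.012, -0.104, 0, 0, -0.45],
  [0.26, 0.016, -0.104, 0, 0, -0.58],
  [0.32, 0.02, -0.104, 0, 0, -0.7],
  [0.38, 0.024, -0.104, 0, 0, -0.8],
], grip=0)

```text
clock: 14.2
tool_pos: [0.4987, -0.0441, 0.2787]
orientation: [-180.0, 0.0, -42.9]
force: [1.3, -0.1, 0.1]
opening: 0.044
gripper_force: 0.0
```

```bash
python3 - <<'E'
from h import *
print(tool()[0]);to((.43,-.12,.20),-39.5)
E
```

```text
[ 0.49869383 -0.04414054  0.27870466]
[0.0014, 0.1024, 0.0787, -0.0005, 0.0008, -0.0597]
```

Emit:
carry_out([
  [0, 0.03, 0.01, 0, 0, -0.06],
  [0, 0.07, 0.04, 0, 0, -0.06],
  [0, 0.1, 0.07, 0, 0, -0.06],
  [0, 0.102, 0.079, 0, 0, -0.06],
  [0, 0.102, 0.079, 0, 0, -0.06],
])

```text
clock: 14.82
tool_pos: [0.4298, -0.1166, 0.1997]
orientation: [-180.0, 0.1, -39.7]
force: [-0.2, 0.9, -0.3]
opening: 0.0436
gripper_force: 0.0
```

```bash
python3 - <<'E'
from h import *
c,p=snap("wrist");np.save('p.npy',np.c_[p[0],p[1]]);cv2.imwrite('pics/k0.png',c[:,:,::-1]);print(p[0],telemetry.get_obs()["orientation"])
cv2.imwrite('pics/k.png',cv2.resize(c[60:260,180:380],None,fx=3,fy=3,interpolation=cv2.INTER_CUBIC)[:,:,::-1])
E
```

```text
[ 0.42982318 -0.11657675  0.19970592] [-1.79938612e+02 -2.77132354e-03 -3.96872955e+01]
```

View pics/k.png

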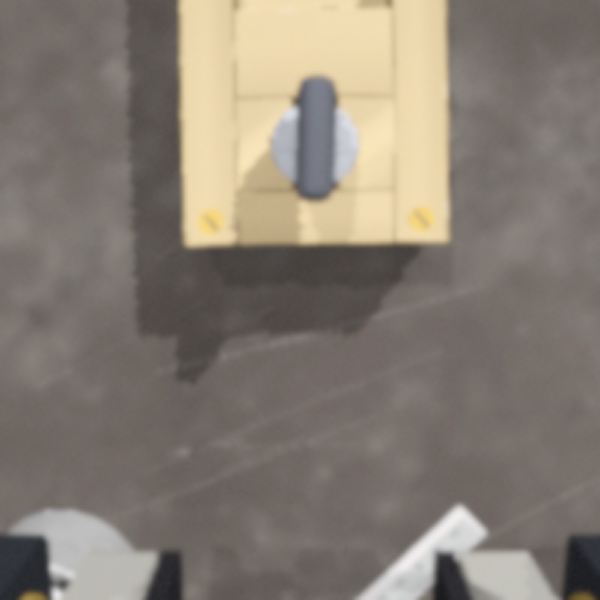

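The bolt wing spans crop (316, 77 to 198) and its collar is centred at about (315,144).

```bash
python3 - <<'E'
from h import *
a=np.load('p.npy');p=(a[:,0],a[:,1:])
f=lambda u,v,z:onz("wrist",((u+.5)/3+179.5,(v+.5)/3+59.5),z,p)
A,B=f(317,77,.087),f(315,198,.087);print(A,B,np.linalg.norm(A-B),(A+B)/2,np.degrees(np.arctan2(*(A-B)[1::-1])))
for L,Rr in[(f(272,144,.050),f(358,144,.050))]:print((L+Rr)/2,np.linalg.norm(L-Rr))
c=[f(*q,.046) for q in[(184,247),(450,243)]];print("end corners",c,sum(c)/2)
y=np.radians(-39.6);print("bolt from end",sum(c)/2+.032*np.array([np.cos(y),np.sin(y),0]))
to((.493,-.1715,.11),-39.6);to((.493,-.1715,.055),-39.6)
E
```

```text
[ 0.50574191 -0.18435749  0.087     ] [ 0.48015549 -0.16239345  0.087     ] 0.03372067383873266 [ 0.4929487  -0.17337547  0.087     ] -40.64363481244121
[ 0.49289506 -0.1733998   0.05      ] 0.026723697213548114
end corners [array([ 0.49463331, -0.12054068,  0.046     ]), array([ 0.44137749, -0.18679186,  0.046     ])] [ 0.4680054  -0.15366627  0.046     ]
bolt from end [ 0.49266182 -0.17406384  0.046     ]
[0.0833, 0.0028, 0.0904, -0.0011, -0.0, -0.0015]
[0.0833, 0.0029, 0.1454, -0.0011, -0.0, -0.0015]
```

Emit:
carry_out([
  [0.04, 0.002, 0.03, 0, 0, 0],
  [0.084, 0.0043, 0.07, 0, 0, 0],
  [0.0844, 0.0043, 0.1, 0, 0, 0],
  [0.0844, 0.0043, 0.125, 0, 0, 0],
  [0.0844, 0.0043, 0.14, 0, 0, 0],
  [0.0844, 0.0043, 0.145, 0, 0, 0],
  [0.0844, 0.0043, 0.145, 0, 0, 0],
  [0.0844, 0.0043, 0.145, 0, 0, 0],
])

```text
clock: 15.88
tool_pos: [0.4933, -0.1732, 0.0562]
orientation: [-179.9, -0.1, -39.7]
force: [-0.3, 0.9, -0.4]
opening: 0.0439
gripper_force: 0.0
```

Emit:
carry_out([
  [0, 0, 0, 0, 0, 0],
  [0, 0, 0, 0, 0, 0],
  [0, 0, 0, 0, 0, 0],
  [0, 0, 0, 0, 0, 0],
  [0, 0, 0, 0, 0, 0],
  [0, 0, 0, 0, 0, 0],
], grip=-1)

```text
clock: 16.62
tool_pos: [0.4926, -0.1733, 0.0552]
orientation: [-179.9, -0.0, -39.7]
force: [-0.6, 1.2, 2.9]
opening: 0.0128
gripper_force: 30.0
```

Emit:
carry_out([
  [0, 0, -0.005, 0, 0, 0],
  [0, 0, -0.015, 0, 0, 0],
  [0, 0, -0.035, 0, 0, 0],
  [0, 0, -0.07, 0, 0, 0],
  [0, 0, -0.12, 0, 0, 0],
  [0, 0, -0.18, 0, 0, 0],
  [0, 0, -0.225, 0, 0, 0],
  [0, 0, -0.225, 0, 0, 0],
])

```text
clock: 17.62
tool_pos: [0.494, -0.1739, 0.2849]
orientation: [-179.7, -0.4, -39.7]
force: [0.8, 0.8, -1.5]
opening: 0.0128
gripper_force: 30.0
```

```bash
python3 - <<'E'
from h import *
c,p=snap("wrist","l0.png");print(telemetry.get_obs()["opening"],telemetry.get_obs()["force"])
to((.50,.08,.28),-20);to((.518,.243,.28),1)
E
```

```text
0.012669979938581778 [-0.29646657  0.03212137 -2.01843172]
[-0.1564, -0.1997, 0.0026, -0.0035, -0.0034, -0.3437]
[-0.2466, -0.3366, 0.0029, -0.0029, -0.004, -0.7102]
```

Emit:
carry_out([
  [-0.03, -0.04, 0, 0, 0, -0.06],
  [-0.062, -0.083, 0, 0, 0, -0.16],
  [-0.095, -0.127, 0, 0, 0, -0.28],
  [-0.127, -0.172, 0, 0, 0, -0.4],
  [-0.16, -0.217, 0, 0, 0, -0.52],
  [-0.192, -0.262, 0, 0, 0, -0.62],
  [-0.223, -0.305, 0, 0, 0, -0.7],
  [-0.247, -0.337, 0, 0, 0, -0.71],
])

```text
clock: 18.68
tool_pos: [0.5166, 0.2452, 0.2789]
orientation: [180.0, 0.1, 1.1]
force: [0.0, -0.9, -1.7]
opening: 0.0132
gripper_force: 30.0
```

```bash
python3 - <<'E'
from h import *
print(tool()[0]);to((.5183,.243,.16),1)
E
```

```text
[0.51658122 0.24519457 0.2788873 ]
[0.0019, 0.0022, 0.1189, 0.0006, 0.0016, 0.0021]
```

Emit:
carry_out([
  [0.001, 0.001, 0.04, 0, 0, 0.002],
  [0.002, 0.002, 0.08, 0, 0, 0.002],
  [0.002, 0.002, 0.12, 0, 0, 0.002],
  [0.002, 0.002, 0.135, 0, 0, 0.002],
  [0.002, 0.002, 0.135, 0, 0, 0.002],
])

```text
clock: 19.3
tool_pos: [0.5192, 0.2411, 0.1446]
orientation: [179.9, 0.1, 0.9]
force: [0.8, 0.6, -0.2]
opening: 0.0128
gripper_force: 30.0
```

```bash
python3 - <<'E'
from h import *
c,p=snap("wrist","m0.png");np.save('p.npy',np.c_[p[0],p[1]]);print(p[0],telemetry.get_obs()["orientation"])
cv2.imwrite('pics/m.png',cv2.resize(c[90:290,150:410],None,fx=3,fy=3,interpolation=cv2.INTER_CUBIC)[:,:,::-1])
E
```

```text
[0.51917288 0.24113129 0.14464089] [-1.79965577e+02 -4.82079330e-02  8.91808693e-01]
```

View pics/m.png

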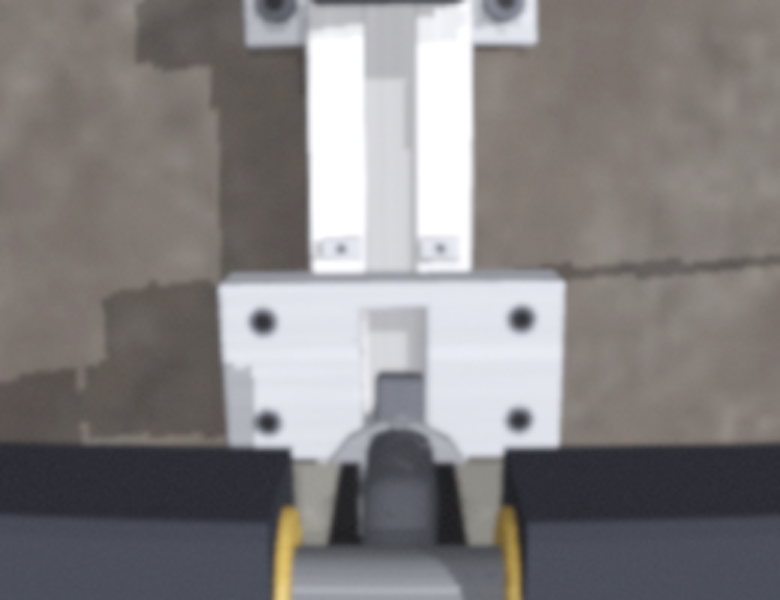

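The head (u 377 to 422 at v 375), wing and collar (about u 400) are seen above the hole (u 360 to 427). The slot's edges are at u 365 and 415.

```bash
python3 - <<'E'
from h import *
a=np.load('p.npy');p=(a[:,0],a[:,1:]);P=p[0]
f=lambda u,v,z:onz("wrist",((u+.5)/3+149.5,(v+.5)/3+89.5),z,p)
zc=P[2]-.0092
for n,l,r,z in[("head",(377,376),(422,376),zc-.027),("wingtop",(366,450),(436,450),zc+.042-.004),("collar",(345,440),(456,440),zc+.004)]:
    L,Q=f(*l,z),f(*r,z);print(n,(L+Q)/2-P,np.linalg.norm(L-Q))
for n,l,r,z in[("slot",(365,150),(416,150),.036),("slot",(366,230),(416,230),.036),("rail",(309,150),(472,150),.036),("hole",(360,310),(427,308),.054),("plate",(219,283),(564,283),.054)]:
    L,Q=f(*l,z),f(*r,z);print(n,(L+Q)/2,np.linalg.norm(L-Q))
q=[f(u,v,.040) for u,v in[(340,249),(440,248)]];print(q,sum(q)/2)
E
```

```text
head [ 0.01333814 -0.0003379  -0.0362    ] 0.009327526374374711
wingtop [ 0.0213538  -0.00016834  0.0288    ] 0.009887728482853225
collar [ 0.01049044 -0.00044061 -0.0052    ] 0.019751155282520905
slot [0.57524139 0.24360948 0.036     ] 0.013848516376209806
slot [0.55317969 0.2431635  0.036     ] 0.013746539325768966
rail [0.57536214 0.24361958 0.036     ] 0.0443507400097232
hole [0.53484236 0.2421808  0.054     ] 0.0174784386125768
plate [0.54194749 0.2428295  0.054     ] 0.09030896794582145
[array([0.54831959, 0.25695241, 0.04      ]), array([0.54898041, 0.22976507, 0.04      ])] [0.54865    0.24335874 0.04      ]
```

```bash
python3 - <<'E'
from h import *
to((.5178,.2431,.105),1)
E
```

```text
[-0.0022, -0.0014, 0.041, -0.0006, -0.0008, -0.0019]
```

Emit:
carry_out([
  [-0.001, -0.001, 0.015, 0, 0, -0.002],
  [-0.002, -0.0015, 0.03, 0, 0, -0.002],
  [-0.002, -0.0015, 0.041, 0, 0, -0.002],
  [-0.002, -0.0015, 0.041, 0, 0, -0.002],
  [-0.002, -0.0015, 0.041, 0, 0, -0.002],
])

```text
clock: 19.98
tool_pos: [0.5179, 0.2433, 0.1048]
orientation: [-179.9, -0.1, 1.0]
force: [-0.0, -1.2, -0.9]
opening: 0.0129
gripper_force: 30.0
```

```bash
python3 - <<'E'
from h import *
for i in range(2):
  snap("top");print(tool()[0])
to((.5178,.2431,.063),1)
E
```

```text
[0.51797064 0.24339293 0.10497805]
[0.51797182 0.2434635  0.10506167]
[-0.0002, 0.0004, 0.0421, -0.0016, -0.0015, -0.0]
```

Emit:
carry_out([
  [0, 0.0003, 0.006, 0, 0, 0],
  [0, 0.0003, 0.012, 0, 0, 0],
  [0, 0.0003, 0.017, 0, 0, 0],
  [0, 0.0003, 0.022, 0, 0, 0],
  [0, 0.0003, 0.027, 0, 0, 0],
  [0, 0.0003, 0.032, 0, 0, 0],
  [0, 0.0003, 0.032, 0, 0, 0],
])

```text
clock: 20.95
tool_pos: [0.5174, 0.2427, 0.0721]
orientation: [-180.0, -0.0, 1.0]
force: [-1.0, -0.2, -0.9]
opening: 0.0128
gripper_force: 30.0
```

Emit:
carry_out([
  [0, 0, 0.002, 0, 0, 0],
  [0, 0, 0.004, 0, 0, 0],
  [0, 0, 0.006, 0, 0, 0],
  [0, 0, 0.0075, 0, 0, 0],
  [0, 0, 0.009, 0, 0, 0],
  [0, 0, 0.009, 0, 0, 0],
])

```text
clock: 21.7
tool_pos: [0.5177, 0.2429, 0.0635]
orientation: [-179.9, -0.0, 1.0]
force: [0.1, 0.7, -1.5]
opening: 0.013
gripper_force: 30.0
```

Emit:
carry_out([
  [0, 0, 0.0005, 0, 0, 0],
  [0, 0, 0.001, 0, 0, 0],
  [0, 0, 0.001, 0, 0, 0],
])

```text
clock: 22.08
tool_pos: [0.5178, 0.243, 0.0632]
orientation: [-179.9, -0.1, 1.0]
force: [-1.7, -1.1, 4.3]
opening: 0.0125
gripper_force: 30.0
```

Emit:
carry_out([
  [0, 0, -0.0006, 0, 0, 0.1],
  [0, 0, -0.0006, 0, 0, 0.25],
  [0, 0, -0.0006, 0, 0, 0.42],
  [0, 0, -0.0006, 0, 0, 0.59],
  [0, 0, -0.0006, 0, 0, 0.76],
  [0, 0, -0.0006, 0, 0, 0.93],
  [0, 0, -0.0006, 0, 0, 1.1],
  [0, 0, -0.0006, 0, 0, 1.27],
])

```text
clock: 23.08
tool_pos: [0.5179, 0.2431, 0.0633]
orientation: [-179.9, 0.1, -72.1]
force: [0.6, 0.5, 0.5]
opening: 0.0128
gripper_force: 30.0
```

Emit:
carry_out([
  [0, 0, 0, 0, 0, 0.15],
  [0, 0, 0, 0, 0, 0.27],
  [0, 0, 0, 0, 0, 0.3],
  [0, 0, 0, 0, 0, 0.3],
  [0, 0, 0.0006, 0, 0, 0.3],
  [0, 0, 0.0006, 0, 0, 0.3],
])

```text
clock: 23.82
tool_pos: [0.5179, 0.2431, 0.0632]
orientation: [-179.9, 0.1, -88.9]
force: [-1.7, -0.4, 5.0]
opening: 0.0123
gripper_force: 30.0
```

Emit:
carry_out([
  [0, 0, 0, 0, 0, 0],
  [0, 0, 0, 0, 0, 0],
  [0, 0, 0, 0, 0, 0],
  [0, 0, 0, 0, 0, 0],
  [0, 0, -0.015, 0, 0, 0],
  [0, 0, -0.05, 0, 0, 0],
  [-0.03, 0, -0.1, 0, 0, 0],
  [-0.08, 0, -0.13, 0, 0, 0],
], grip=0)

```text
clock: 24.82
tool_pos: [0.5171, 0.3232, 0.1972]
orientation: [-179.8, 0.2, -89.0]
force: [1.6, 0.8, 0.2]
opening: 0.0438
gripper_force: 0.0
```

Emit:
carry_out([
  [-0.02, 0, -0.02, 0, 0, 0],
  [-0.02, 0, -0.02, 0, 0, 0],
  [-0.02, 0, -0.02, 0, 0, 0],
])

```text
clock: 25.2
tool_pos: [0.5153, 0.342, 0.2124]
orientation: [180.0, 0.0, -89.0]
force: [0.9, -0.6, -0.2]
opening: 0.0436
gripper_force: 0.0
```

```bash
python3 - <<'E'
from h import *
c,p=snap("wrist");t,_=snap("top")
a=cv2.resize(c[20:220,150:410],None,fx=2,fy=2,interpolation=cv2.INTER_CUBIC);b=cv2.resize(t[100:300,150:390],(480,400))[:, :280]
b2=cv2.resize(t[100:300,150:480],(280,170));b=np.vstack([cv2.resize(t[150:270,160:250],(280,230)),b2])
cv2.imwrite('pics/n.png',np.hstack([a,b])[:,:,::-1]);print(p[0],telemetry.get_obs()["opening"],telemetry.get_obs()["force"])
E
```

```text
[0.51525599 0.34202915 0.21244161] 0.04441467383792663 [ 0.18292757 -0.49397088  0.44901836]
```

View pics/n.png

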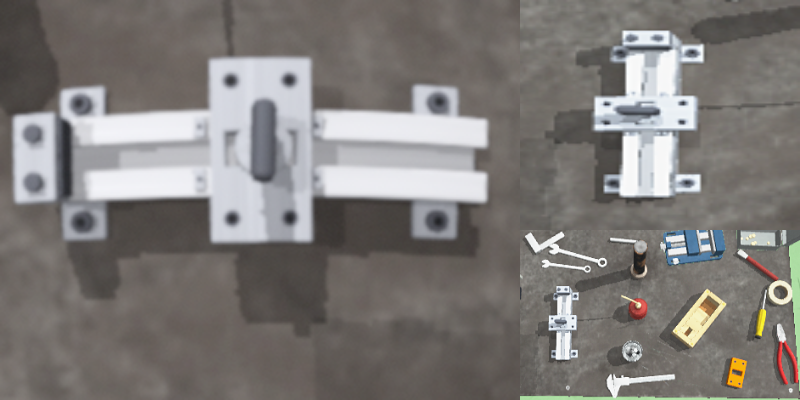

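The plate is flat between the keys. The bolt stands upright with its wing crosswise at (263,140) and its collar on the plate, and the other objects look undisturbed.

```bash
python3 -c "
from h import *
print(workorder.close_job())"
```

```text
the job is handed in; nothing more can be done
None
```

The stop plate lies flat across the rail between the keys, with the T-bolt through plate and slot, turned a quarter and let go. Nothing else looked moved in the last picture, and I handed the job in at about 25 s; the judging result was not shown.

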